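Level the bin unit's side shelf

TASK

Stand the spirit level on the empty white shelf beside the tilt-out bin, lying along the shelf from the bin towards its foot, then turn the black knob of the shelf's levelling foot until the bubble comes to rest between its two lines. Then press down firmly on top of the level, with about one kilogram of hand pressure, the bubble still between its lines, and finish holding it pressed like that, without letting go. Leave the green bottle, the dish, the blue cap and the lunch box where they are.

Things in the scene. Friction and masses are not known exactly. Their poses are not given: they have to be found in the camera images.
- level: loose spirit level 200 (x) x 22 (y) x 42 mm (z), 0.23 to 0.31 kg, aluminium, black rubber grip round the middle. Starts on the counter, standing on its flat base; grip it across its 22 mm at the middle. Origin: centre of the underside; x towards the end whose top edge holds the lime bubble vial (60 mm from the middle), z up. Press on the middle of its top: near a side edge it tips.
- bubble (a joint): position (m) of the white bubble, 18 mm long, in the lime vial, along the level's x from midway between the two black lines: 0 is centred, up to 2.5 mm either way is between the lines. It runs to the higher end: 1.5 mm per milliradian of tilt, 16 mm at most, and takes about 1 s to come to rest.
- shelf: glossy white board with a foot bracket, hinged at one end to the bin cabinet's flank, its other end on one screw foot. Board 220 (x) x 325 (y) x 18 mm, top about 100 mm above the counter. Origin: on the hinge line, 20 mm under the board's top; y along the board from foot to bin (board and foot lie to -y); z up. At the start the foot end is 1.5 to 3 mm too low.
- shelf_mid (a point): point on the board's top face, at the middle of its length and width (within 3 mm); axes as the shelf's. The board is empty: a good spot for the middle of the level.
- knob_top (a point): centre of the top of the foot's round knurled black knob, on a bracket past the board's free end, 215 mm from shelf_mid. 42 mm across, 26 mm tall, underside 12 mm above the board's top, free all round; grip from above at any yaw. Clockwise from above raises the foot end: 4 mm a turn (0.0104 rad), moving the bubble 2.5 mm per radian towards the foot. Friction 0.12 N m; stays where left.
- bin_unit: built-in glossy white tilt-out bin, fixed to the counter, its open front leaning away from the robot: cabinet 300 mm wide, 240 deep, 330 tall at the left (+y) end of the shelf. Origin: on the counter under shelf_mid; the cabinet's flank is 175 mm from it along its y.
- green_bottle: green glass bottle, 62 mm across, 195 mm tall, on the counter: leave alone. Origin: centre of the underside
- dish: small white ceramic dish, 110 mm across, 26 mm tall, on the counter: leave alone. Origin: centre of the underside
- cap: blue plastic bottle cap, 31 mm across, 15 mm tall, on the counter in front of the shelf: leave alone. Origin: centre of the underside
- lunch_box: clear lunch box, 116 x 166 x 62 mm, on top of the bin cabinet: leave alone. Origin: centre of the underside
Things that resemble listed ones, but are neither listed nor needed, are in the scene too. There is more than one size of the level; the job needs the larger.

How it is judged (in metres and radians):
On the way, in this order (a step that is already met when the one before it is completed fails the run):
1. the level stands on its base on the shelf, lying along it (x of level in the frame of shelf_mid between -0.09 and 0.09 m and y of level in the frame of shelf_mid between -0.085 and 0.085 m and z of level in the frame of shelf_mid between -0.004 and 0.004 m and angle between the x axis of level and the y axis of shelf, either way round below 0.26 rad and angle between the z axis of level and the z axis of shelf, either way round below 0.05 rad and contact force between level and shelf above 1 N), for 0.2 s.
2. the foot is turned until the shelf is level and the bubble rests between its lines (all of step 1 and value of joint bubble between -0.0026 and 0.0026 m and angle between shelf's own z axis and vertical below 0.0018 rad), for 0.3 s.
At the end, for the whole second after the job is handed in: The level stands on its base on the shelf's middle, within 15 degrees of its length; shelf level within 1.8 mrad (0.1 degree), bubble within 2.6 mm of the middle of its lines; the fingers press the level (over 3 N) and it bears on the shelf with 6.5 to 35 N, weight included, and this lasts (all of step 2 and contact force between level and shelf between 6.5 and 35 N and contact force between the fingers and level above 3 N); the arm keeps its last pose, push and grip.
It fails at once if the green bottle is pushed away (more than 30 mm) (distance of green_bottle from where it was at the start of the episode above 0.03 m).
It fails at once if the dish is pushed away (more than 30 mm) (distance of dish from where it was at the start of the episode above 0.03 m).
It fails at once if the cap is pushed away (more than 30 mm) (distance of cap from where it was at the start of the episode above 0.03 m).
It fails at once if the lunch box is pushed away (more than 30 mm) (distance of lunch_box from where it was at the start of the episode above 0.03 m).
It also fails if it takes over 67 s, if anything falls off the work surface, if the arm or the gripper's body presses on something with over 40 N, if the wrist force passes 120 N, or if a joint passes its speed limit or range.

ROBOT

A 7-joint arm with a two-finger parallel gripper is mounted at the origin on the work surface. World frame = base frame: x ahead of the robot, y to its left, z up, the work surface at z = 0. Lengths are in mm, angles in rad, forces in N, time in s.
With the tool pointing down it reaches from about 350 to 775 mm from the base axis. Payload 3.1 kg.
Tool frame: the origin (TCP) lies at the very end of the fingers, on their centre line; the grasp point (between the pads) lies 19 mm behind it; z points along the fingers, y is the direction in which the jaws open and shut (so a half turn about z gives the same grasp; the last joint's range is limited). The gripper opens to 85 mm and grips with 20 to 120 N. Pads are 22 mm wide; open, the fingers measure 114 mm over their backs; the gripper's body (76 mm by 85 mm) begins 54 mm behind the grasp point. The pads swing forward as they close: fully open they stand 13 mm farther back than shut.
Start: joints at [-1.25, 0.311, 0.014, 1.512, -0.004, 1.319, -0.027], TCP at [195.166, 514.225, 231.304] pointing down, gripper open.
Joint ranges: [-2.7, 2.7], [-0.3, 1.91], [-1.27, 1.3], [0.12, 2.57], [-1.44, 4.58], [0.2, 2.03], [-3.05, 3.05]. Speed limits (rad/s): [2.79, 2.79, 3.14, 3.14, 3.14, 3.14, 3.14].

INTERFACE

Orientations are given as a unit quaternion [x, y, z, w].
In Python, from workcell import env, jaws, planner, telemetry, imaging, ticket, finder gives the robot as it stands. Calls block until the motion is done:
- env.move_ptp(position, orientation): joint-space move of the TCP to a pose.
- env.move_l(position, rotation=None, vel=150, guard=None): straight line of the TCP; rotation=None keeps the orientation; vel is the mean speed in mm/s. With guard (N) it stops when the force on the tool has changed by that much, and returns True; else False.
- env.movej(angles): joint-space move.
- jaws.grip(opening, grip_force=None): finger opening in mm; grip_force is the grip in N (None keeps the last); returns when the fingers have stopped.
- env.hold(seconds).
- planner.solve_ik(position, orientation): joint angles nearest the present ones, or None.
- telemetry.sense(): the state.
- imaging.get_image(name): name is "side" or "top"; returns a dict with "image" (384x512x3 uint8, blue, green, red), "z_map" (384x512 float32, mm along the optical axis (not along the pixel's ray), 0 where there is no reading), "mtx" (3x3 intrinsics, pixels), "R" (3x3) and "t" (3): a world point X has camera coordinates R X + t. Camera axes: x right, y down, z forward; pixel columns grow to the right and rows downward; lengths in mm; the calibration is good to about 2 mm. A picture is of the moment at which its call begins.
A pose or a line that the arm cannot do raises env.PlanningError and nothing moves.
- ticket.finish_job(): hands the job in, once; it reports no verdict.
Trained networks look in the newest picture that a camera, given by its name, has taken for a name from the list of things; names that differ only in an ending like _2 or _b are one class to them, and where a whole thing is asked for, a point or a joint stands for the part that bears it (a point fixed in the world has none). Each returns a list of dicts, best first, with "p" (0 to 1); they miss things now and then, are a little off and sometimes report something else, mostly with a low value. They report only what shows in the picture. A call takes as long as a camera call. They do not tell look-alikes from the thing itself.
- finder.boxes_of(camera, thing): "location" ([column, row] in pixels, amid what is visible of it).
- finder.mark_of(camera, thing): "location" ([column, row] in pixels: a listed point, or the origin of a listed thing).
The state is a dict: "clock": time; "joints": joint angles; "dq": joint speeds; "tau": joint torques, N m; "position": TCP position; "tool_rot": TCP orientation; "contact_force": force on the tool from outside, world axes, zero at the start; "torque": the same for the moment, N m; "width": finger opening in mm.
Only numpy, scipy, OpenCV 4.12 (cv2) and the standard library are available. Lean on these libraries where they do the work, as an engineer would, in place of code of your own. Each camera call takes 0.05 s, during which the arm holds its last target.

## Working session

There is one attempt and no reset: what is moved stays moved. The work goes in short steps, each a Python script; the robot and the scene stay as the last script left them, time stands still between calls to the robot, and variables do not carry over. Pictures are saved under pics/ and viewed, and the job is handed in when it is done.

```bash
ls; mkdir -p pics
cat > h.py <<'E'
import numpy as np, cv2
from workcell import env, jaws, planner, telemetry, imaging, ticket, finder
from scipy.spatial.transform import Rotation as Rn
def px2w(d,u,v,z=None):
    """z=None: use depth; else intersect with plane world z"""
    K=d["mtx"];R=np.array(d["R"]);t=np.array(d["t"]).ravel()
    r=np.linalg.inv(K)@np.array([u,v,1.])
    if z is None:
        ui,vi=int(round(u)),int(round(v))
        p=d["z_map"][max(vi-1,0):vi+2,max(ui-1,0):ui+2];p=p[p>0]
        if len(p)==0:return None
        return R.T@(r*np.median(p)-t)
    o=-R.T@t;dd=R.T@r
    return o+dd*(z-o[2])/dd[2]
def w2px(d,X):
    c=np.array(d["R"])@np.array(X,float)+np.array(d["t"]).ravel()
    p=d["mtx"]@c;return p[:2]/p[2]
def shot(n,f):
    d=imaging.get_image(n);cv2.imwrite(f"pics/{f}.png",d["image"]);return d
def crop(d,f,u,v,w,h,s):
    u0,v0=max(int(u-w/2),0),max(int(v-h/2),0)
    im=d["image"][v0:v0+h,u0:u0+w];cv2.imwrite(f"pics/{f}.png",cv2.resize(im,None,fx=s,fy=s,interpolation=cv2.INTER_CUBIC));return u0,v0
def down(yaw):
    """tool z down; tool y axis at world angle yaw"""
    y=np.array([np.cos(yaw),np.sin(yaw),0]);z=np.array([0,0,-1.]);x=np.cross(y,z)
    return Rn.from_matrix(np.c_[x,y,z]).as_quat()
E
python3 - <<'E'
from h import *
np.set_printoptions(precision=1,suppress=True)
for n in("top","side"):
    d=shot(n,n+"0")
    cam=-np.array(d["R"]).T@np.array(d["t"]).ravel();print(n,"cam",cam,d["mtx"][0,0])
    for th in["level","shelf_mid","knob_top","shelf","bin_unit","green_bottle","dish","cap","lunch_box"]:
        for fn in("boxes_of","mark_of"):
            try:
                for r in getattr(finder,fn)(n,th)[:4]:
                    print(n,th,fn,np.round(r["location"],1),round(r["p"],2),px2w(d,*r["location"]))
            except Exception as e:print(n,th,fn,"ERR",e)
s=telemetry.sense();print(s)
E
```

```text
pics
top cam [ 482.7  -99.7 1684.9] 425.50263843129824
top level boxes_of [333.5 214.7] 0.74 [ 466.7 -371.1   42.7]
top level boxes_of [378.2 202.7] 0.73 [ 511.8 -545.7   32.2]
top level boxes_of [224.3 194.9] 0.41 [543.5  43.3 100.6]
top level mark_of [330.7 215.9] 0.61 [ 462.2 -360.4   42.5]
top level mark_of [376.7 203. ] 0.47 [ 510.7 -540.4   30.2]
top shelf_mid boxes_of [225.7 195.9] 0.56 [539.9  38.4  96.8]
top shelf_mid mark_of [220.1 196.6] 0.81 [537.3  59.  100. ]
top knob_top mark_of [280.7 198. ] 0.68 [ 529.4 -165.3  137.3]
top shelf mark_of [177.5 193.7] 0.57 [550.  222.2  82.6]
top bin_unit boxes_of [159.9 178.9] 0.72 [587.5 229.3 330. ]
top bin_unit mark_of [224.5 195.5] 0.8 [541.3  42.5 100.5]
top green_bottle boxes_of [344.9 158.3] 0.7 [ 670.3 -397.   154.2]
top green_bottle boxes_of [332.1 214.9] 0.51 [ 466.  -365.9   41.8]
top green_bottle mark_of [338.3 162.2] 0.86 [ 662.3 -382.4  102.4]
top dish boxes_of [301.  137.4] 0.72 [ 773.1 -253.6    7.8]
top dish mark_of [300.9 138.1] 0.88 [ 770.4 -253.1    7.6]
top cap boxes_of [274.9 233.3] 0.59 [ 395.2 -146.6   10.4]
to
[... 1212 characters left out ...]
0.  -252.4    6.1]
side dish mark_of [341.  236.8] 0.82 [ 760.9 -261.9    6.2]
side cap boxes_of [234.7 292.2] 0.68 [ 390.2 -159.6   14.7]
side cap mark_of [235.  292.2] 0.55 [ 390.7 -160.2   14.7]
side lunch_box boxes_of [124.6  99. ] 0.85 [488.  344.5 393. ]
side lunch_box mark_of [126.  106.9] 0.75 [470.4 316.3 384.7]
{'clock': 1.9, 'joints': array([-1.2,  0.3,  0. ,  1.5, -0. ,  1.3, -0. ]), 'dq': array([-0., -0.,  0.,  0.,  0., -0., -0.]), 'tau': array([  0. , -38. ,   0.1, -23.1,   0. ,   0. ,  -0. ]), 'position': array([195.2, 514.2, 231.3]), 'tool_rot': array([ 0.2,  1. , -0. ,  0. ]), 'contact_force': array([-0.9, -0.2, -0.7]), 'torque': array([0., 0., 0.]), 'width': 85.27766268262}
```

View pics.

View pics/top0.png

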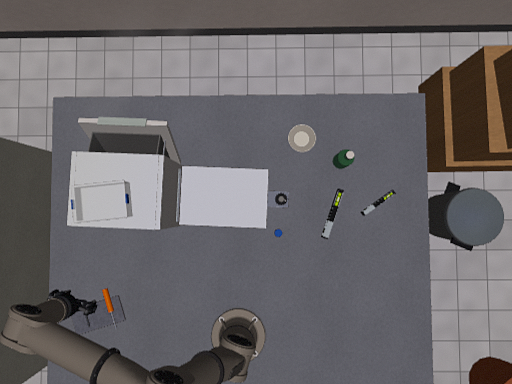

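View pics/side0.png

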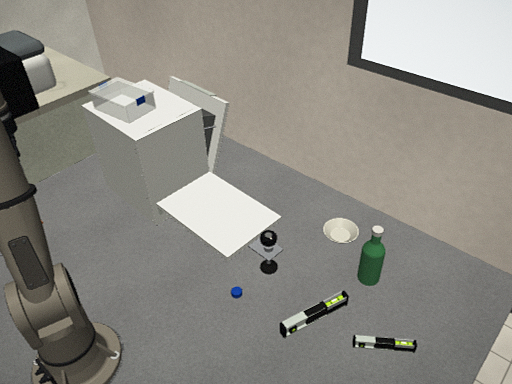

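Run:
```python
import cv2
a=cv2.imread("pics/top0.png");b=cv2.imread("pics/side0.png")
A=cv2.resize(a[150:270,250:430],None,fx=4,fy=4,interpolation=2)
B=cv2.resize(b[280:384,230:420],None,fx=4,fy=4,interpolation=2)
cv2.imwrite("pics/ct.png",A);cv2.imwrite("pics/cs.png",B)
```

```text
(no output)
```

View pics/ct.png

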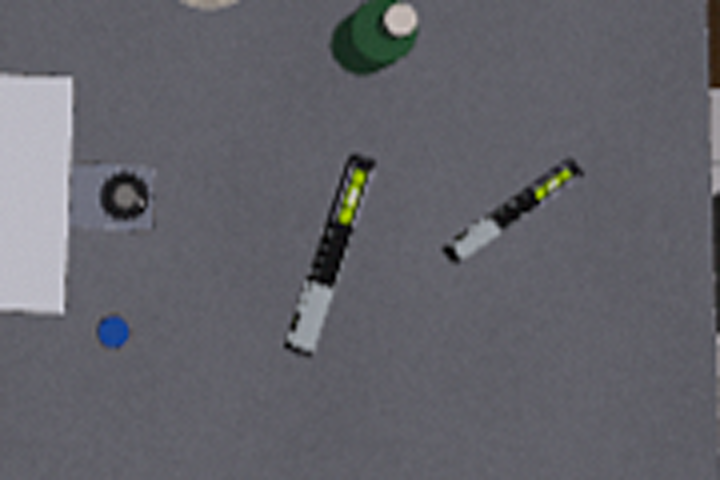

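View pics/cs.png

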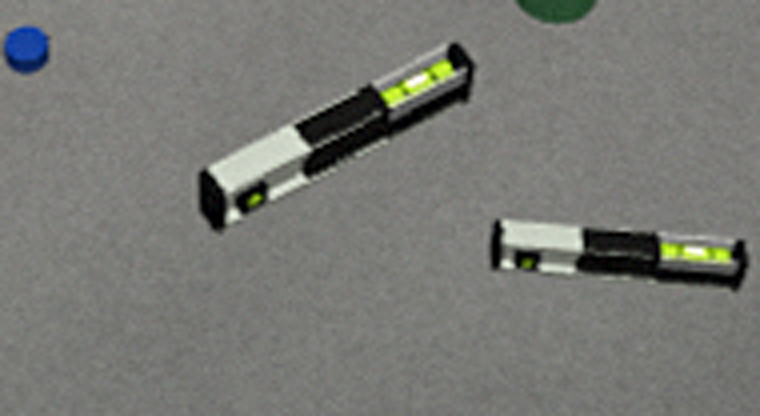

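Two level-like objects appear at top (333,214), about 42 mm high and longer, and at top (378,203), about 32 mm high and shorter. The crops show the left one is clearly the larger, and its lime vial is at the far end, top (339,199), so that is the level I need. Next I measure it, the board and the knob.

```bash
cat >> h.py <<'E'
def cloud(d,lo,hi):
    K=d["mtx"];R=np.array(d["R"]);t=np.array(d["t"]).ravel()
    v,u=np.mgrid[0:384,0:512];z=d["z_map"].astype(float)
    P=np.stack([(u-K[0,2])/K[0,0]*z,(v-K[1,2])/K[1,1]*z,z],-1)
    W=(P-t)@R
    m=(z>0)&np.all(W>np.array(lo),-1)&np.all(W<np.array(hi),-1)
    return W,m
def plane(W):
    A=np.c_[W[:,0]-W[:,0].mean(),W[:,1]-W[:,1].mean(),np.ones(len(W))]
    c=np.linalg.lstsq(A,W[:,2],rcond=None)[0]
    r=W[:,2]-A@c;k=abs(r)<2.5*r.std()
    c=np.linalg.lstsq(A[k],W[k,2],rcond=None)[0]
    return c, (W[k,2]-A[k]@c).std(), k.sum()
E
python3 - <<'E'
from h import *
np.set_printoptions(precision=2,suppress=True)
for n in("top","side"):
    d=imaging.get_image(n)
    W,m=cloud(d,[350,-480,22],[600,-290,60])
    P=W[m];
    T=P[P[:,2]>36]
    for nm,Q in(("all",P),("top",T)):
        r=cv2.minAreaRect(Q[:,:2].astype(np.float32));print(n,nm,len(Q),"level rect",r,"zmed",np.median(Q[:,2]))
    c=P[:,:2]-P[:,:2].mean(0);e=np.linalg.svd(c,full_matrices=False)[2][0];print("yaw",np.degrees(np.arctan2(e[1],e[0])))
    W,m=cloud(d,[380,-130,85],[700,210,115])
    P=W[m];r=cv2.minAreaRect(P[:,:2].astype(np.float32));print("board",r,len(P))
    k=(P[:,0]>460)&(P[:,0]<620)&(P[:,1]>-60)&(P[:,1]<170)
    c,s,N=plane(P[k]);print("plane mrad",c*[1000,1000,1],s,N)
    W,m=cloud(d,[250,-450,-15],[640,-60,12]);P=W[m];c,s,N=plane(P);print("counter",c*[1000,1000,1],s,N)
    W,m=cloud(d,[480,-220,115],[580,-120,160]);P=W[m];print("knob",P.mean(0),np.median(P[:,2]),P.min(0),P.max(0),len(P))
    k=P[:,2]>130;r=cv2.minEnclosingCircle(P[k][:,:2].astype(np.float32));print(r)
E
```

```text
top all 331 level rect ((473.38604736328125, -368.153564453125), (22.968355178833008, 198.34461975097656), 70.55569458007812) zmed 40.710758411829914
top top 264 level rect ((473.38604736328125, -368.153564453125), (22.968355178833008, 198.34461975097656), 70.55569458007812) zmed 41.936747919107475
yaw 160.38783516730237
board ((539.2379760742188, 41.548797607421875), (336.86956787109375, 220.48812866210938), 87.29901885986328) 5064
plane mrad [ 1.34  8.46 98.91] 3.374882583408844 2593
counter [ 0.99  0.26 -0.03] 3.8510455661222642 8199
knob [ 528.72 -165.02  134.29] 134.68393035120016 [ 507.74 -188.47  115.44] [ 547.95 -144.61  144.73] 116
((529.5158081054688, -165.95106506347656), 22.51536750793457)
side all 852 level rect ((471.48065185546875, -370.3047180175781), (26.825815200805664, 202.22933959960938), 70.9988784790039) zmed 40.32445399018757
side top 621 level rect ((471.589599609375, -369.98834228515625), (26.156591415405273, 202.22933959960938), 70.9988784790039) zmed 41.45530228497168
yaw 160.65628176978475
board ((536.8551025390625, 44.800865173339844), (329.47662353515625, 225.17076110839844), 87.77576446533203) 5587
plane mrad [ 0.85  8.13 99.08] 1.78520666650699 2614
counter [ 0.96 -0.12  0.25] 1.9139182361795877 15136
knob [ 521.67 -171.06  131.39] 133.76067558893916 [ 503.12 -190.3   115.15] [ 548.94 -145.38  141.39] 218
((525.6099243164062, -167.89845275878906), 24.455856323242188)
```

Run:
```python
from h import *
np.set_printoptions(precision=2,suppress=True)
d=imaging.get_image("top");W,m=cloud(d,[250,200,320],[800,600,340]);P=W[m];print("cab top",P.min(0),P.max(0),cv2.minAreaRect(P[:,:2].astype(np.float32)))
s=telemetry.sense();print(s["tool_rot"])
for z in(300,400,450):
    for r in(355,375,400,450):
        p=np.array([195.2,514.2,0])/550*r;p[2]=z
        print(z,r,planner.solve_ik(p,s["tool_rot"]))
for nm,p,a in(("lev",(472.5,-369,12),70.5),("levb",(472.5,-369,12),-109.5),("place",(537,47,112),-2.5),("placeb",(537,47,112),177.5),("kn",(527.5,-167,118),0),("kn2",(527.5,-167,118),180),("kn3",(527.5,-167,118),90)):
    print(nm,planner.solve_ik(p,down(np.radians(a))))
```

```text
cab top [430.4  217.57 320.07] [680.61 529.37 339.77] ((554.9832153320312, 373.78155517578125), (303.16693115234375, 240.63246154785156), 87.25457763671875)
[0.18 0.98 0.   0.  ]
300 355 [-1.26 -0.13 -0.    1.83 -0.    1.44 -0.05]
300 375 [-1.25 -0.08  0.    1.79  0.    1.44 -0.05]
300 400 [-1.25 -0.03  0.    1.74  0.    1.43 -0.04]
300 450 [-1.25  0.08  0.01  1.63 -0.    1.43 -0.04]
400 355 [-1.26 -0.13  0.    1.59  0.    1.68 -0.05]
400 375 [-1.26 -0.09  0.01  1.55  0.    1.68 -0.05]
400 400 [-1.26 -0.03  0.01  1.5   0.    1.67 -0.04]
400 450 [-1.26  0.07  0.01  1.4  -0.    1.67 -0.04]
450 355 [-1.26 -0.11  0.01  1.45  0.    1.8  -0.05]
450 375 [-1.26 -0.07  0.01  1.42  0.    1.8  -0.05]
450 400 [-1.26 -0.02  0.01  1.37  0.    1.79 -0.04]
450 450 [-1.26  0.09  0.02  1.25 -0.    1.8  -0.04]
lev [ 0.09  0.75  0.83  1.65 -0.63  1.02  2.36]
levb [ 0.11  0.74  0.8   1.65 -0.61  1.01 -0.8 ]
place [-0.61  0.44  0.66  1.73 -0.31  1.07  0.11]
placeb [ 0.62  0.63 -1.08  1.69  0.59  1.19  2.49]
kn [-0.47  0.63  1.12  1.7  -0.61  1.21  0.8 ]
kn2 [-0.48  0.64  1.13  1.7  -0.61  1.21 -2.34]
kn3 [-0.35  0.53  0.88  1.69 -0.44  1.13  2.23]
```

Run:
```python
from h import *
np.set_printoptions(precision=2,suppress=True)
s=telemetry.sense()
p=np.array([195.2,514.2,0])/550*390;p[2]=400
t0=s["clock"]
j=np.array(planner.solve_ik(p,s["tool_rot"]),float);env.movej(j);print(telemetry.sense()["clock"]-t0)
j[0]=0.66;env.movej(j)
s=telemetry.sense();print(s["clock"],s["position"],s["joints"],s["contact_force"],Rn.from_quat(s["tool_rot"]).as_matrix()[:,1])
for nm,p,a in(("lev",(472.5,-369,12),70.5),("levb",(472.5,-369,12),-109.5),("place",(537,47,112),-2.5),("placeb",(537,47,112),177.5),("kn",(527.5,-167,118),0)):
    print(nm,planner.solve_ik(p,down(np.radians(a))))
```

```text
0.9250000000000003
5.2583 [ 296.13 -253.83  399.88] [ 0.66 -0.06  0.01  1.52 -0.    1.67 -0.04] [ 0.4  -0.28 -0.46] [ 0.76 -0.65 -0.  ]
lev [ 0.69  0.61 -0.08  1.63  0.06  0.9   1.82]
levb [ 0.63  0.61  0.01  1.63 -0.01  0.9  -1.27]
place [ 0.28  0.44 -0.54  1.7   0.25  1.07 -0.38]
placeb [ 0.62  0.63 -1.08  1.69  0.59  1.19  2.49]
kn [ 0.43  0.42 -0.2   1.66  0.09  1.07  0.2 ]
```

Run:
```python
from h import *
np.set_printoptions(precision=2,suppress=True)
q=down(np.radians(70.5))
env.move_ptp([472.5,-369,110],q)
jaws.grip(60,40)
print(env.move_l([472.5,-369,11],vel=120,guard=12))
w=jaws.grip(15,50);s=telemetry.sense();print(w,s["clock"],s["width"],s["position"],s["contact_force"],s["joints"])
env.move_l([472.5,-369,200],vel=150)
s=telemetry.sense();print(s["clock"],s["width"],s["position"],s["contact_force"],s["torque"])
print(planner.solve_ik([537,47,200],down(np.radians(-2.5))))
for n in("side","top"):
    d=shot(n,n+"1")
    u,v=w2px(d,[472,-369,190]);crop(d,n+"1c",u,v,130,100,6)
```

```text
False
False 8.675 21.092896339737692 [ 473.07 -369.62   11.91] [-0.49 -0.18  3.66] [ 0.68  0.61 -0.07  1.63  0.05  0.9   1.82]
10.0833 21.167316745862678 [ 471.79 -368.49  198.66] [-0.41 -0.5  -3.55] [-0.02  0.02  0.03]
[-0.04  0.31 -0.1   1.59  0.03  1.24 -0.19]
```

View pics/side1c.png

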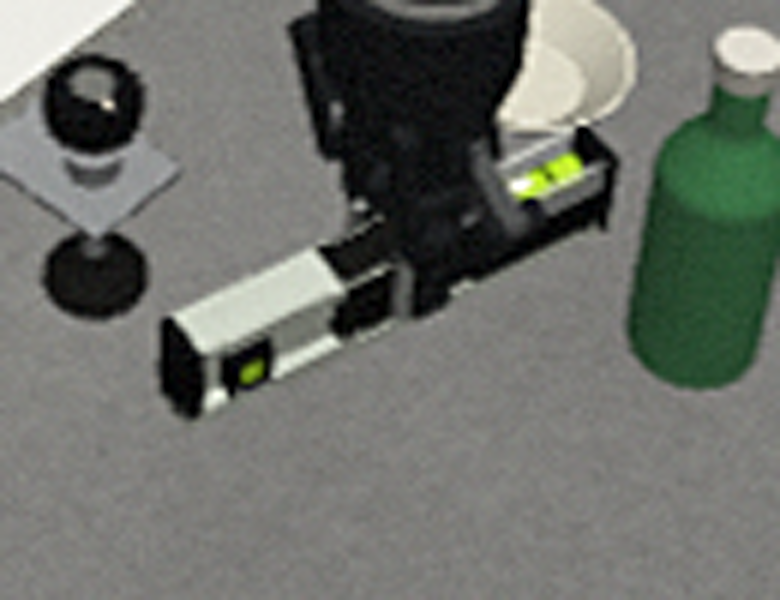

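Run:
```python
from h import *
np.set_printoptions(precision=2,suppress=True)
q=down(np.radians(-2.5))
env.move_ptp([537,47,200],q)
s=telemetry.sense();print(s["clock"],s["position"],s["contact_force"],s["joints"])
env.move_l([537,47,130],vel=120)
print(env.move_l([537,47,104],vel=40,guard=4))
s=telemetry.sense();print(s["clock"],s["position"],s["contact_force"])
jaws.grip(60)
s=telemetry.sense();print(s["clock"],s["width"],s["position"],s["contact_force"])
env.move_l([537,47,200],vel=180)
for n in("side","top"):
    d=shot(n,n+"2")
    u,v=w2px(d,[537,20,130]);crop(d,n+"2c",u,v,110,80,7)
```

```text
11.95 [537.18  45.73 199.95] [-0.38 -0.26 -1.97] [-0.04  0.31 -0.1   1.59  0.03  1.24 -0.19]
True
13.2 [537.07  46.96 110.49] [-0.59 -0.67  4.06]
13.6583 59.585531470261984 [535.66  46.73 109.07] [-1.05 -0.01  0.13]
```

View pics/side2c.png

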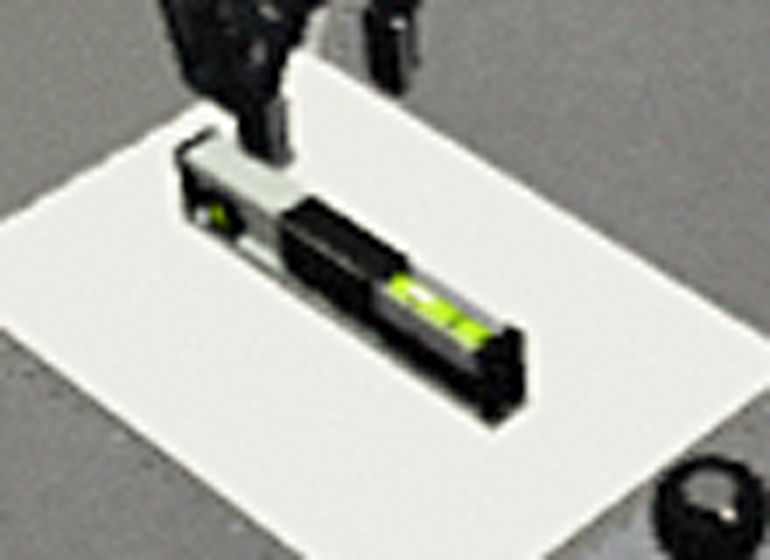

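View pics/top2c.png

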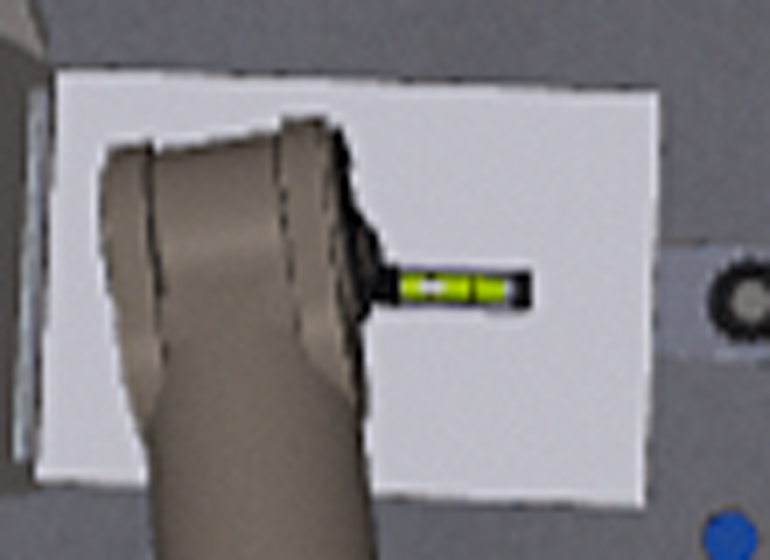

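```bash
cat >> h.py <<'E'
def vialprof(n,c0,ax,f=None,half=26,z=139,lat=5):
    """profile along level axis; c0=level mid xy, ax=unit level x; returns s (mm from vial mid), mean BGR"""
    d=imaging.get_image(n)
    lt=np.array([-ax[1],ax[0]])
    s=np.arange(-half,half+.1,0.5);l=np.arange(-lat,lat+.1,1.)
    pts=[[w2px(d,[*(c0+ax*(60+a)+lt*b),z]) for a in s] for b in l]
    m=np.array(pts,np.float32)
    im=cv2.remap(d["image"].astype(np.float32),m[...,0],m[...,1],cv2.INTER_CUBIC)
    if f:cv2.imwrite(f"pics/{f}.png",cv2.resize(np.clip(im,0,255).astype(np.uint8),None,fx=7,fy=20,interpolation=0))
    return s,im,d
E
python3 - <<'E'
from h import *
np.set_printoptions(precision=1,suppress=True,linewidth=200)
# level pose from cloud on the board
for n in("side","top"):
    d=imaging.get_image(n)
    W,m=cloud(d,[500,-90,126],[575,190,147]);P=W[m]
    b=d["image"][m]
    if n=="side":P=P[(P[:,2]<145)]
    r=cv2.minAreaRect(P[:,:2].astype(np.float32));print(n,r,len(P),P.min(0),P.max(0))
a=np.radians(-92.5);ax=np.array([np.cos(a),np.sin(a)])
for n in("side","top"):
    s,im,d=vialprof(n,np.array([537,47]),ax,"vial_"+n,half=40,lat=12)
    print(im[8:17,::4,0].mean(0));print(im[8:17,::4,1].mean(0));print(s[::4])
E
```

```text
side ((538.2007446289062, 48.670616149902344), (203.8886260986328, 28.569040298461914), 87.1715316772461) 468 [520.3 -52.8 126. ] [553.4 150.9 144.9]
top ((536.921630859375, -12.069076538085938), (76.4490737915039, 21.875843048095703), 87.9013671875) 121 [526.5 -50.2 126. ] [548.8  26.3 145.8]
[ 23.6  20.2  20.2  18.3  13.3  14.   21.8  35.2  54.7  84.6 133.6 174.8 183.9 185.5 197.2 196.6 170.6 132.7  95.   62.4  54.3  63.5  63.1  58.1  52.9  45.3  48.8  62.7  63.8  59.9  63.4  61.8  58.6
  57.5  43.6  19.6  11.1  13.9  12.9   8.4   8.1]
[ 25.3  21.3  15.8  12.2  26.6  73.1 137.5 186.8 214.3 225.7 224.6 222.9 225.  223.9 222.6 226.7 227.5 220.6 221.7 222.8 219.4 220.1 221.3 204.2 175.  162.7 179.7 206.8 222.2 221.9 220.8 221.8 203.6
 149.4  81.6  28.    4.4   7.1  13.   10.6   8.5]
[-40. -38. -36. -34. -32. -30. -28. -26. -24. -22. -20. -18. -16. -14. -12. -10.  -8.  -6.  -4.  -2.   0.   2.   4.   6.   8.  10.  12.  14.  16.  18.  20.  22.  24.  26.  28.  30.  32.  34.  36.
  38.  40.]
[ 14.6  17.7  20.5  10.1   9.3  52.5  72.7  27.6   1.2  17.9  68.6 123.3 145.7 137.1 147.5 141.4 112.8  63.   17.7 -10.   -4.3  -2.3  -1.9  -1.8  -1.8  -1.9  -1.7  -1.9  -2.5  -3.4  -3.8  -1.1  67.2
 140.1 129.5  73.5  38.1  18.7  10.2  69.3 168.3]
[ 12.6  15.4  17.7  -3.7  -0.3  78.2 161.  179.  183.8 181.6 178.6 175.3 158.5 144.7 155.8 173.1 175.1 173.4 173.8 174.5 174.5 182.2 187.2 139.5  94.5 126.7 174.4 179.9 177.8 176.7 175.1 173.7 164.
 146.1 108.1  65.4  31.6  15.    8.5  65.8 160.1]
[-40. -38. -36. -34. -32. -30. -28. -26. -24. -22. -20. -18. -16. -14. -12. -10.  -8.  -6.  -4.  -2.   0.   2.   4.   6.   8.  10.  12.  14.  16.  18.  20.  22.  24.  26.  28.  30.  32.  34.  36.
  38.  40.]
```

View pics/vial_side.png

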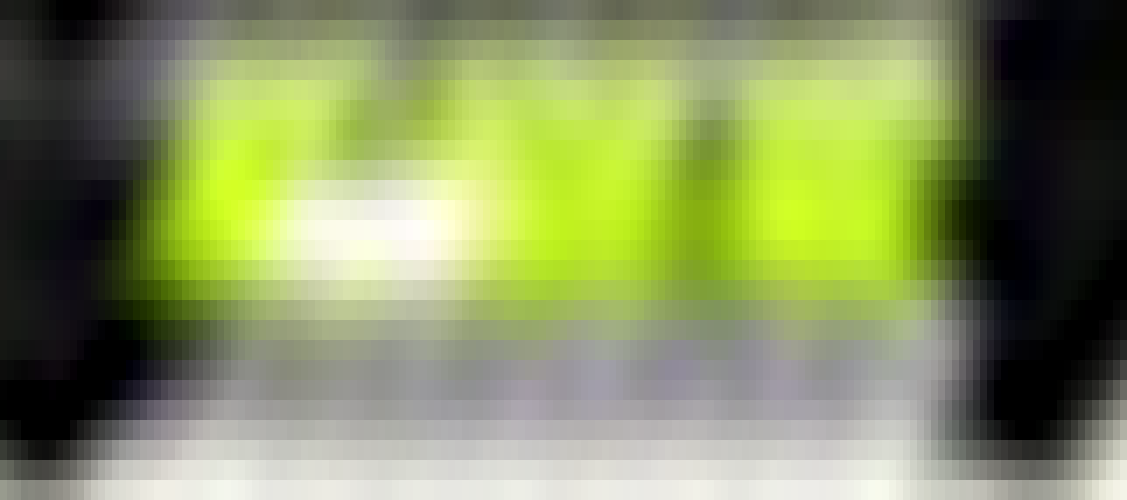

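View pics/vial_top.png

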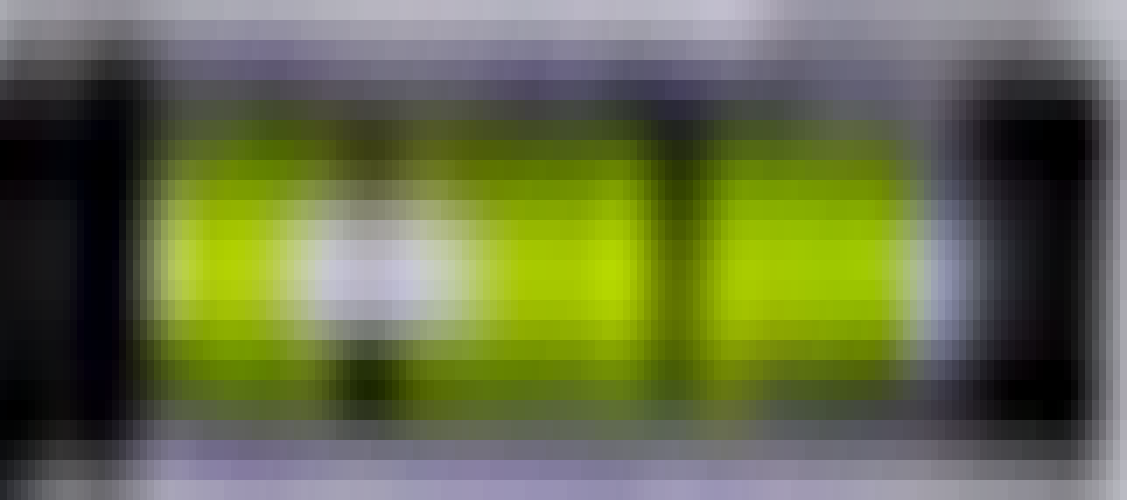

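Run:
```python
from h import *
np.set_printoptions(precision=2,suppress=True)
K=[528,-166.5]
q=down(np.radians(-17.5))
env.move_l([537,30,230],vel=200)
j=np.array(planner.solve_ik([*K,200],q),float);print(j)
j[6]+=2.75-j[6] if j[6]<2.75 else 0
env.movej(j)
s=telemetry.sense();print(s["clock"],s["position"],s["joints"],s["width"])
jaws.grip(62,40)
print(env.move_l([*K,111],vel=90,guard=8))
s=telemetry.sense();print(s["position"],s["contact_force"])
jaws.grip(30,40)
s=telemetry.sense();print(s["clock"],s["width"],s["position"],s["contact_force"],s["torque"],Rn.from_quat(s["tool_rot"]).as_matrix()[:,1])
d=shot("side","side3");u,v=w2px(d,[527,-120,130]);crop(d,"side3c",u,v,130,100,6)
```

```text
[ 0.23  0.34  0.05  1.56 -0.02  1.25 -0.01]
17.4 [ 528.07 -166.07  199.87] [ 0.23  0.34  0.05  1.56 -0.02  1.25  2.75] 59.741224965090396
False
[ 528.62 -166.69  111.69] [ 1.22 -0.72 -0.46]
19.075 40.43619506687759 [ 526.94 -165.32  111.96] [-3.24  2.58  6.21] [ 0.51  0.84 -0.08] [-0.78  0.63  0.  ]
```

View pics/side3c.png

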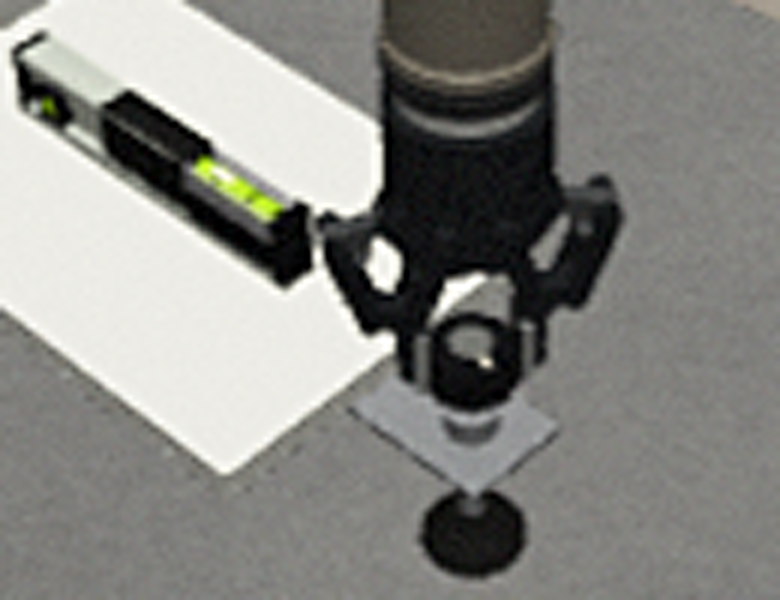

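Run:
```python
from h import *
np.set_printoptions(precision=2,suppress=True)
s=telemetry.sense();q=s["tool_rot"];q0=down(np.radians(-17.5)+2.76)
j0=np.array(s["joints"]);c=[526.7,-165]
tot=4.6;n=4
for i in range(1,n+1):
    a=tot*i/n
    z=111.6+0.637*a
    # ik at reference orientation rotated
    yaw=np.radians(-17.5)+2.76-a
    cur=np.array(telemetry.sense()["joints"])
    j=np.array(planner.solve_ik([*c,z],down(yaw)),float)
    print(j-cur)
    if abs(j-cur)[:6].max()>0.3 or not -1.6<(j-cur)[6]<-0.8: print("bad");break
    env.movej(j)
    s=telemetry.sense();print(a,s["clock"],s["position"],s["contact_force"],s["torque"],s["joints"][6],s["width"])
a_=np.radians(-92.5);ax=np.array([np.cos(a_),np.sin(a_)])
env.hold(0.8)
s,im,d=vialprof("side",np.array([537,47]),ax,"vs4",half=40,lat=12)
```

```text
[-0.18  0.    0.24  0.01 -0.11  0.   -1.06]
1.15 20.125 [ 527.2  -165.92  112.8 ] [ 1.1  -1.88 -0.58] [-0.3  -0.17 -0.12] 1.690666897308463 40.49376082058062
[-0.18  0.03  0.24  0.01 -0.12  0.02 -1.05]
2.3 21.1083 [ 526.53 -166.42  113.47] [-0.28 -4.4   1.65] [-0.95  0.26 -0.1 ] 0.6429025154050334 40.890645010321045
[-0.18  0.06  0.26  0.01 -0.14  0.03 -1.03]
3.4499999999999997 22.075 [ 525.8  -165.96  114.2 ] [-2.55 -4.85  5.33] [-0.76  0.66 -0.09] -0.38582801016676577 40.65793492417735
[-0.16  0.1   0.27  0.   -0.18  0.07 -1.  ]
4.6 23.0167 [ 525.84 -165.05  114.92] [-4.38 -2.96  6.66] [-0.51  0.73 -0.1 ] -1.3848476966571734 40.709574061112725
```

View pics/vs4.png

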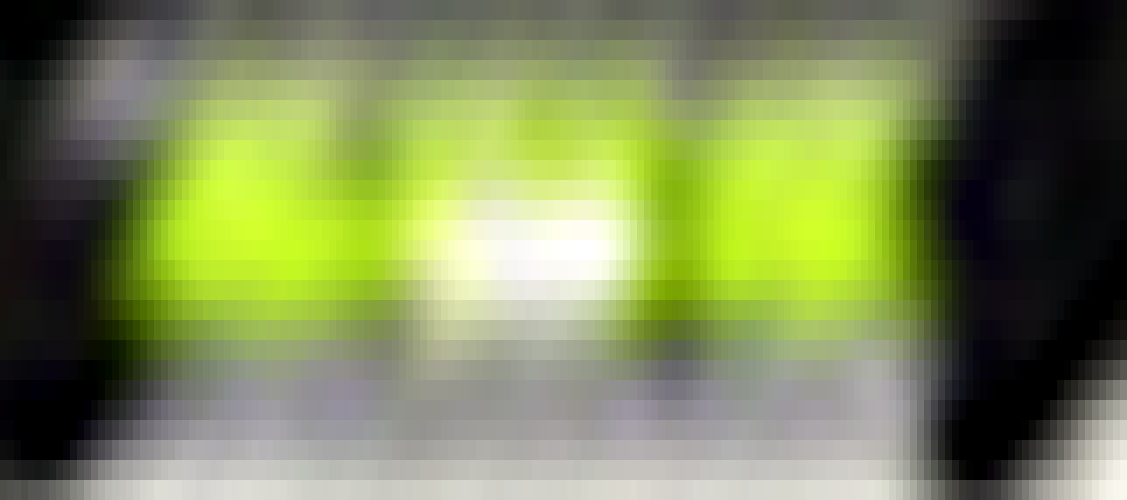

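```bash
cat >> h.py <<'E'
def bubble(n,f=None,c0=(537,47),yaw=-92.5):
    a=np.radians(yaw);ax=np.array([np.cos(a),np.sin(a)])
    out=[]
    acc=0
    for i in range(4):
        s,im,d=vialprof(n,np.array(c0),ax,f,half=40,lat=12);acc=acc+im/4
    return s,acc,d
E
python3 - <<'E'
from h import *
np.set_printoptions(precision=0,suppress=True,linewidth=220)
jaws.grip(62)
s=telemetry.sense();print(s["clock"],s["position"],s["contact_force"],s["torque"])
p=s["position"];env.move_l([p[0],p[1],200],vel=180)
for n in("side","top"):
    s,im,d=bubble(n,"b5"+n)
    np.save("b5"+n,im)
    sl=slice(9,16) 
    print(n);print(s[::3]);print(im[sl,::3,0].mean(0));print(im[sl,::3].mean(-1).mean(0));print(im[sl,::3,1].mean(0))
for n in("side","top"):
    W,m=cloud(d if n=="top" else imaging.get_image("side"),[440,-110,85],[640,190,115]);P=W[m];c,sd,N=plane(P);print(c[:2]*1e4,sd,N)
print(telemetry.sense()["clock"])
E
```

```text
24.2083 [ 527. -164.  114.] [ 0. -0.  0.] [-0. -0.  0.]
side
[-40. -38. -37. -36. -34. -32. -31. -30. -28. -26. -25. -24. -22. -20. -19. -18. -16. -14. -13. -12. -10.  -8.  -7.  -6.  -4.  -2.  -1.   0.   2.   4.   5.   6.   8.  10.  11.  12.  14.  16.  17.  18.  20.  22.  23.
  24.  26.  28.  29.  30.  32.  34.  35.  36.  38.  40.]
[ 19.  20.  22.  23.  19.  16.  17.  23.  33.  42.  48.  52.  51.  48.  47.  48.  42.  35.  44.  76. 118. 156. 183. 204. 214. 213. 211. 214. 211. 178. 113.  44.  16.  22.  34.  40.  46.  52.  52.  50.  50.  50.  42.
  28.  18.  14.  13.  15.  17.  17.  13.   7.   2.   1.]
[ 20.  20.  20.  20.  23.  36.  61.  95. 127. 149. 159. 162. 163. 162. 159. 154. 144. 135. 138. 158. 186. 209. 222. 228. 230. 230. 231. 232. 231. 214. 176. 129. 109. 118. 139. 151. 154. 159. 164. 164. 160. 149. 127.
  92.  55.  24.   8.   7.  13.  15.  12.   6.   2.   1.]
[ 20.  19.  18.  18.  26.  52.  96. 149. 196. 226. 237. 239. 241. 242. 239. 230. 218. 207. 205. 213. 229. 242. 245. 242. 239. 239. 242. 243. 244. 240. 222. 192. 177. 189. 214. 229. 230. 232. 241. 245. 239. 221. 190.
 140
[... 524 characters left out ...]
.  -5.  -6.  -9.  10.
  47.  79.  84.  67.  49.  35.  25.  10.  10.  62. 141.]
[ 20.  20.  20.  17.   2.  -2.  31.  82. 122. 125. 116. 115. 115. 116. 121. 116.  90.  63.  61.  80. 112. 139. 160. 172. 169. 167. 174. 176. 170. 159. 134. 104.  83.  85. 101. 110. 111. 110. 112. 112. 103.  91.  82.
  84.  83.  72.  59.  43.  31.  23.   9.   9.  60. 137.]
[ 20.  20.  19.  15.  -7. -11.  40. 116. 180. 194. 188. 190. 188. 189. 198. 191. 149. 106. 103. 141. 178. 186. 181. 181. 180. 179. 179. 180. 184. 188. 176. 149. 132. 145. 170. 185. 186. 185. 189. 189. 175. 157. 130.
 109.  88.  67.  55.  40.  28.  22.   8.   9.  58. 134.]
[14. -4.] 1.9449733504776892 3545
[ -7. -10.] 3.43165328660568 3527
25.2833
```

View pics/b5side.png

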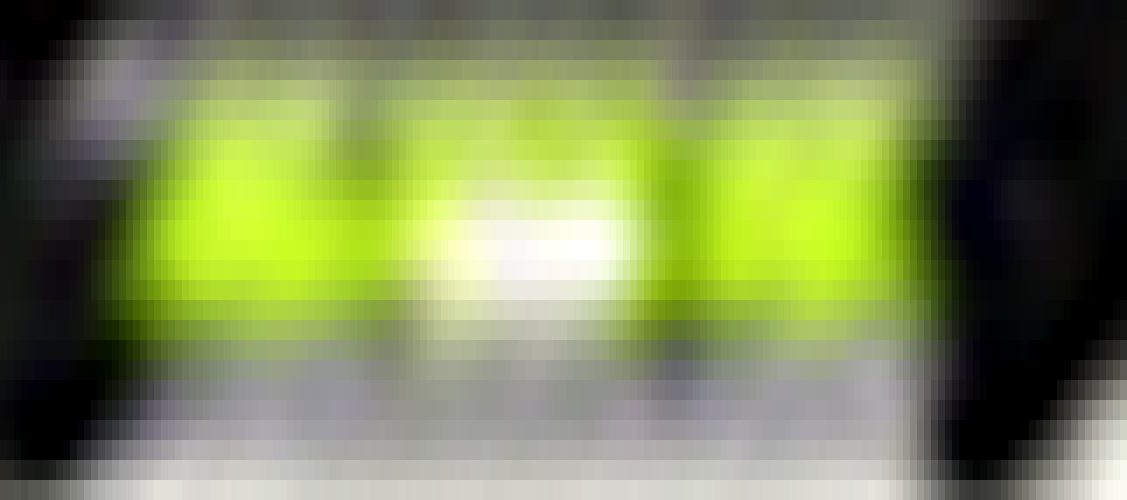

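View pics/b5top.png

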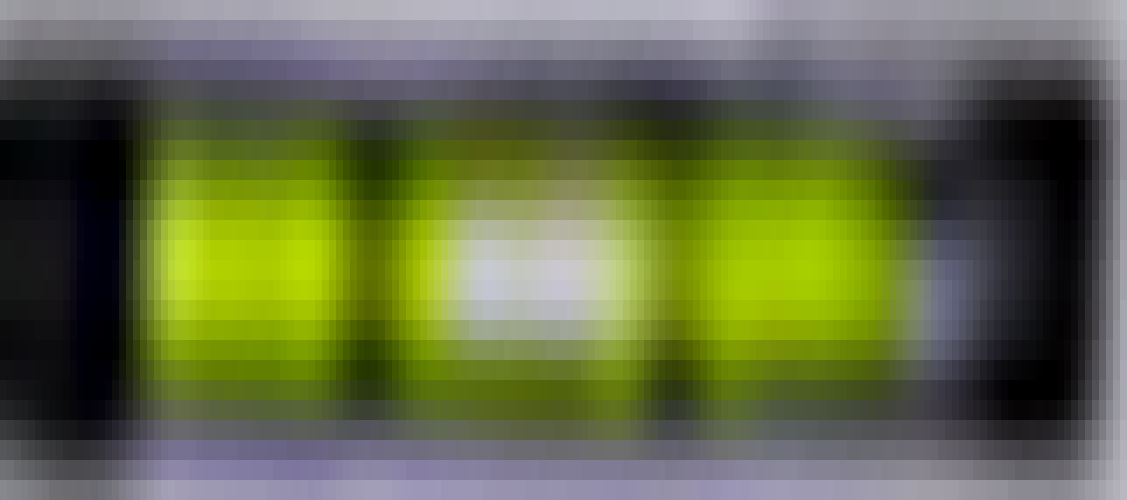

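Run:
```python
from h import *
np.set_printoptions(precision=2,suppress=True,linewidth=220)
jaws.grip(0,50)
q=down(np.radians(-2.5))
print(planner.solve_ik([537.3,47,200],q))
env.move_ptp([537.3,47,200],q)
s=telemetry.sense();print(s["clock"],s["position"],s["width"],s["joints"],s["contact_force"])
env.move_l([537.3,47,153],vel=100);env.hold(0.4)
f0=np.mean([telemetry.sense()["contact_force"] for _ in range(5)],0);print("f0",f0)
print(env.move_l([537.3,47,134],vel=8,guard=9.5))
for i in range(4):
    env.hold(0.3);s=telemetry.sense();print(s["clock"],s["position"],s["contact_force"],s["torque"])
for n in("side","top"):
    d=shot(n,n+"6");u,v=w2px(d,[537,20,130]);crop(d,n+"6c",u,v,110,80,7)
s,im,d=bubble("side","b6side")
```

```text
[-0.6   0.35  0.64  1.61 -0.21  1.25  0.03]
27.225 [537.29  45.91 199.99] 0.10994072653668574 [-0.6   0.35  0.64  1.61 -0.21  1.25  0.03] [0.4  0.54 0.39]
f0 [ 0.33 -0.61 -0.44]
True
29.975 [537.29  47.   142.2 ] [-0.28 -0.31  5.67] [ 0.02  0.11 -0.01]
30.275 [537.3   46.98 142.23] [-0.67 -0.39  5.26] [ 0.01  0.15 -0.01]
30.575 [537.3   47.   142.23] [-0.83  0.34  4.62] [-0.05  0.14  0.03]
30.875 [537.28  47.   142.21] [-0.55  0.29  5.12] [ 0.    0.14 -0.02]
```

View pics/side6c.png

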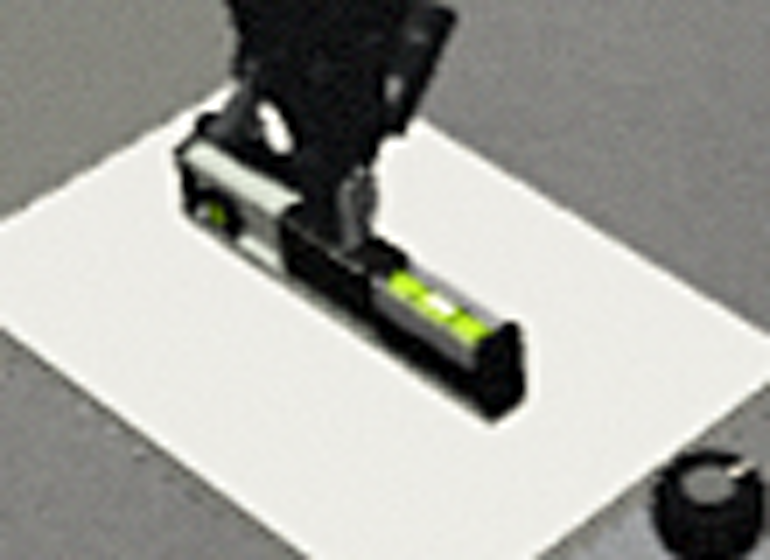

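View pics/b6side.png

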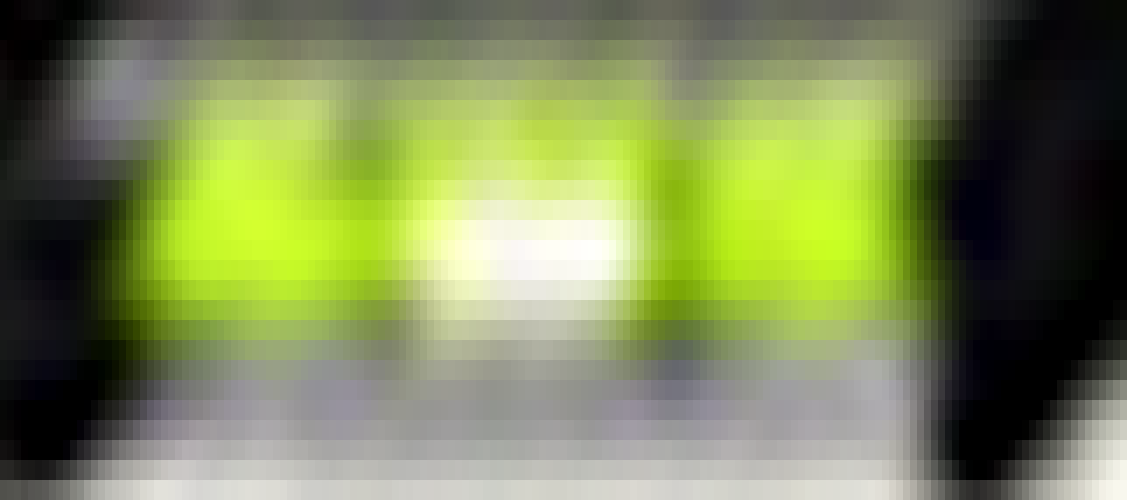

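View pics/top6c.png

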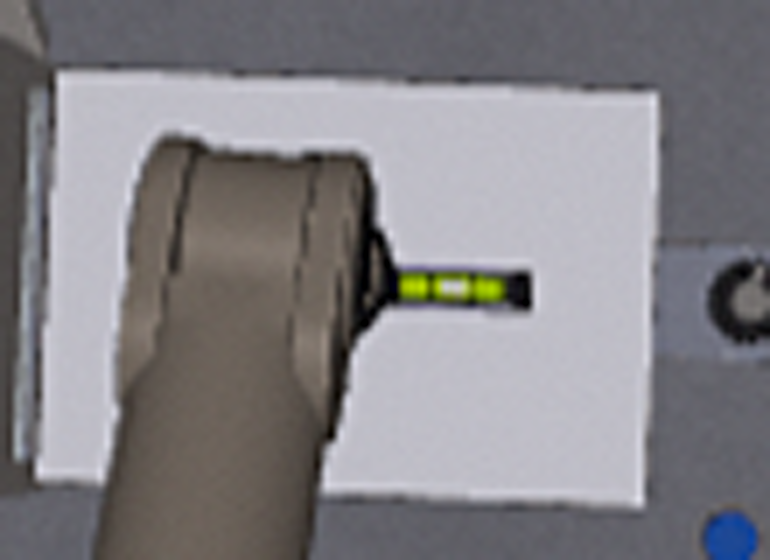

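Pressed at about 5 N, the bubble stays centred. I increase the push to about 10 N in small steps.

Run:
```python
from h import *
np.set_printoptions(precision=2,suppress=True,linewidth=220)
z=telemetry.sense()["position"][2]
for i in range(12):
    z-=0.3
    g=env.move_l([537.3,47,z],vel=8,guard=8);env.hold(0.25)
    F=np.mean([telemetry.sense()["contact_force"] for _ in range(5)],0);print(g,round(z,2),telemetry.sense()["clock"],telemetry.sense()["position"],F)
    if F[2]>9:break
env.hold(1.0)
F=np.mean([telemetry.sense()["contact_force"] for _ in range(5)],0);print(F)
for n in("side","top"):
    s,im,d=bubble(n,"b7"+n)
    sl=slice(9,16);np.set_printoptions(precision=0,suppress=True,linewidth=220)
    print(s[30:110:3]);print(im[sl,30:110:3,0].mean(0));print(im[sl,30:110:3,1].mean(0))
print(telemetry.sense()["clock"])
```

```text
False 141.92 31.6833 [537.34  47.01 142.24] [-1.35 -0.51  4.64]
False 141.62 32.1833 [537.38  47.03 142.23] [-1.48  0.85  6.39]
False 141.32 32.6833 [537.41  47.   142.23] [-2.29  0.12  7.75]
False 141.02 33.1833 [537.49  47.   142.23] [-3.03  0.68 10.28]
[-2.88 -0.05 10.13]
[-25. -24. -22. -20. -19. -18. -16. -14. -13. -12. -10.  -8.  -7.  -6.  -4.  -2.  -1.   0.   2.   4.   5.   6.   8.  10.  11.  12.  14.]
[ 50.  52.  51.  48.  45.  43.  35.  28.  41.  78. 122. 159. 184. 203. 213. 213. 211. 214. 212. 178. 113.  43.  15.  22.  35.  42.  49.]
[241. 237. 240. 242. 233. 213. 192. 180. 188. 212. 234. 246. 246. 242. 239. 240. 242. 245. 246. 241. 222. 192. 178. 190. 216. 232. 231.]
[-25. -24. -22. -20. -19. -18. -16. -14. -13. -12. -10.  -8.  -7.  -6.  -4.  -2.  -1.   0.   2.   4.   5.   6.   8.  10.  11.  12.  14.]
[  3.  -5.  -1.   1.   1.   1.  -1.  -2.  -6. -16.   8.  69. 133. 166. 158. 151. 157. 153. 132. 104.  65.  33.   8.  -5.  -3.  -4.  -4.]
[192. 191. 189. 190. 200. 194. 151. 107. 103. 140. 178. 187. 184. 184. 182. 181. 181. 181. 185. 188. 175. 148. 132. 144. 169. 186. 188.]
34.5833
```

View pics/b7side.png

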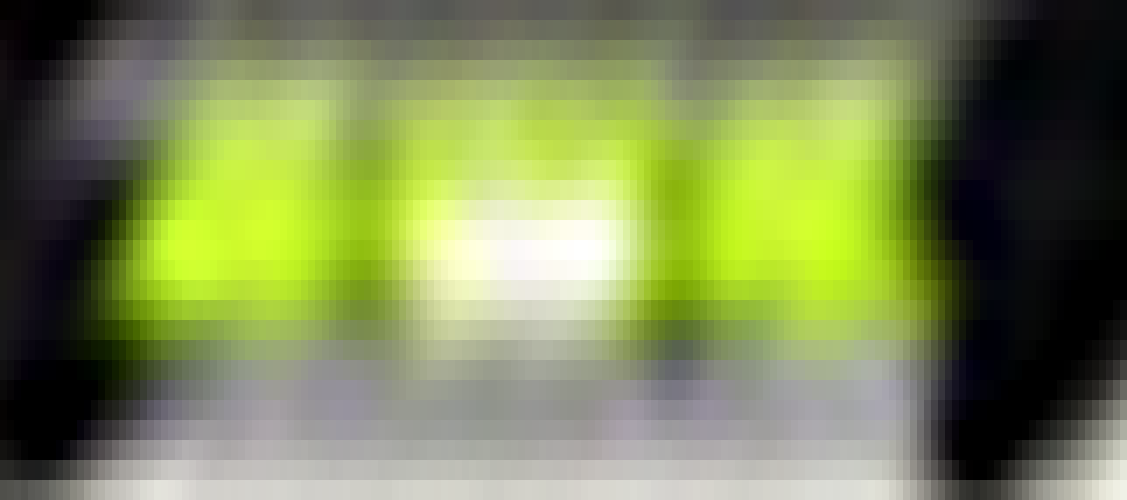

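View pics/b7top.png

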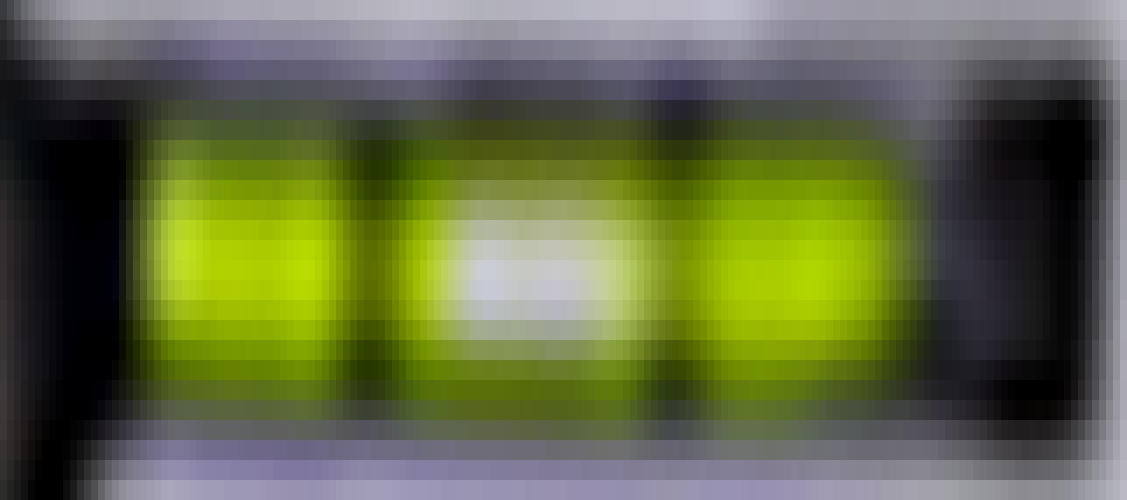

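Run:
```python
from h import *
s=telemetry.sense();print(s["clock"],s["position"],s["contact_force"])
print(ticket.finish_job())
```

```text
34.5833 [537.47024484  46.98181269 142.21890111] [-2.84207121  0.49960775  8.88421041]
the job is handed in; nothing more can be done
None
```

I put the larger spirit level on the shelf, levelled the shelf and pressed down on the level. I handed the job in at 34.6 s, still pressing; no verdict comes back.

- **Placing:** The level stands along the shelf at its middle, with the vial end towards the foot. It bears on its base and I saw no slip or tipping.
- **Levelling:** I turned the knob about 4.6 rad clockwise. The bubble went from about 12 mm off to centred within about 1 mm, and it stayed there under the press in both camera views. The side view reads about 0 mm and the top view about 0.8 mm towards the foot. The depth-map slope along the shelf, taken before pressing, fell from about 8 mrad to 0.4–1 mrad, which is within that measurement's noise.
- **Pressing:** The closed fingers push down on the middle of the level's top with about 9–10 N. With the level's weight, that is roughly 12–13 N on the shelf. The last readings also show a steady sideways force of about 3 N, with no visible movement.

I kept the arm clear of the bottle, dish, cap and lunch box, but did not measure their positions again at the end.

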